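# Load a ribbon roll and set the dispenser brake

### The job

Lift the red ribbon roll up and off its bar on the wooden rack, hang it on the empty bar of the green dispenser and let go of it. Then screw the dispenser's black brake cap clockwise all the way down until it bottoms out, back it off a quarter turn so that the roll can run, and finish still gripping the cap there: do not let go of it at the end. Leave the other rolls on their bars and everything else on the table where it stands.

Things in the scene. Friction and masses are not known exactly. Their poses are not given: they have to be found in the camera images.
- red_roll: Ribbon roll wound on a cardboard core: ring 104 mm outside diameter, 25 mm wide, with a 44 mm bore, 0.09 to 0.18 kg. Origin at the centre of the ring, its x axis along the bore. Bright red: the roll to load. It hangs on one of the three bars of the rack (which one varies), the top of its bore resting on the bar: the roll's centre is then 17 mm below the bar's axis.
- yellow_roll: Ribbon roll wound on a cardboard core: ring 104 mm outside diameter, 25 mm wide, with a 44 mm bore, 0.09 to 0.18 kg. Origin at the centre of the ring, its x axis along the bore. Yellow; stays on its bar.
- blue_roll: Ribbon roll wound on a cardboard core: ring 104 mm outside diameter, 25 mm wide, with a 44 mm bore, 0.09 to 0.18 kg. Origin at the centre of the ring, its x axis along the bore. Blue; stays on its bar.
- rack: Fixed wooden rack. Origin on the table under its middle post (three posts, 26 wide in y, 20 thick in x, 190 mm tall; foot 140 by 340). From each a level steel bar, 10 mm thick, runs to -x (to the robot) at y = -125, 0, 125, axis z = 170 mm, with a tip at x = -100 turned up to 17 mm above the axis. Rolls hang near x = -50: raise one 23 mm so the tip passes mid-bore, then draw it off to -x.
- dispenser: Fixed. Origin on the table under the middle of its green frame (two posts joined at the top, 20 thick in x, 175 mm tall; foot 150 by 220). Empty bar like the rack's at y = 70, axis z = 150 mm, upturned tip at x = -100, top 17 mm above the axis; brass washer at its root to x = -18 (not solid). A hung roll's centre: y = 70, z = 133, between post and tip, best x = -50. Cap axis at x = 0, y = -70 mm.
- cap: Black ribbed brake cap on top of the dispenser, 44 mm diameter, 28 mm tall, vertical axis. Origin at the centre of its underside: 205 mm above the table when bottomed out, 6 mm higher per turn unscrewed. Below it a boss of at most 36 mm diameter down to z = 175, so fingers have room under its rim. White line on top and side along the cap's -x, parallel to the dispenser's -x when bottomed out.
- cap_turn (a joint): Cap angle in rad: 0 = bottomed out (hard stop), growing as it is unscrewed, counterclockwise from above; a quarter turn is 1.57. Starts 2.5 to 4.5, cannot come off (stop at 7), friction about 0.04 Nm, stays where left. Clockwise from above screws it down.
- jar_pink: Bystander on the table, loose; origin at the centre of its underside. Jar of pink beads, 72 mm diameter, 110 mm tall.
- jar_green: Bystander on the table, loose; origin at the centre of its underside. Jar of green beads with red lid, 72 mm diameter, 100 mm tall.
- jar_purple: Bystander on the table, loose; origin at the centre of its underside. Jar of purple beads, 64 mm diameter, 90 mm tall.
- jar_amber: Bystander on the table, loose; origin at the centre of its underside. Jar of amber beads with brass lid, 60 mm diameter, 80 mm tall.
- bell: Bystander on the table, loose; origin at the centre of its underside. Small brass bell, 60 mm diameter, 60 mm tall.
There are look-alikes about, which are no part of the job. Of the things like the red_roll, leave any that is turquoise or white; of the rest the larger one is meant.

How it is judged:
On the way, in this order (a step that is already met when the one before it is completed fails the run):
1. the red roll hangs on the dispenser's bar, let go (x of red_roll in the frame of dispenser between -0.085 and -0.015 m and y of red_roll in the frame of dispenser between 0.055 and 0.085 m and z of red_roll in the frame of dispenser between 0.123 and 0.143 m and contact force between the fingers and red_roll below 0.2 N and contact force between red_roll and dispenser above 0.3 N), for 0.2 s.
2. the cap is bottomed out (value of joint cap_turn below 0.07 rad), for 0.1 s.
At the end, for the whole second after the job is handed in: Red roll hangs free on the dispenser bar (15 mm sideways, 10 mm height, 15 to 85 mm ahead of the frame), untouched; cap, once bottomed (0.07 rad), still at 1.57 +- 0.3 rad open, gripped with over 2 N; other rolls within 30 mm, jars and bell within 40 mm of their starts (all of step 1 and value of joint cap_turn between 1.27 and 1.87 rad and velocity of joint cap_turn between -0.1 and 0.1 rad/s and contact force between the fingers and cap above 2 N and distance of each of yellow_roll, blue_roll from where it was at the start of the episode below 0.03 m and distance of each of jar_pink, jar_green, jar_purple, jar_amber, bell from where it was at the start of the episode below 0.04 m); the arm keeps its last pose, push and grip.
It fails at once if another roll is shifted by more than 30 mm or knocked off its bar (distance of any of yellow_roll, blue_roll from where it was at the start of the episode above 0.03 m).
It fails at once if a jar or the bell is shifted by more than 40 mm or knocked over (distance of any of jar_pink, jar_green, jar_purple, jar_amber, bell from where it was at the start of the episode above 0.04 m or angle between any of jar_pink, jar_green, jar_purple, jar_amber, bell's own z axis and vertical above 0.6 rad).
It also fails if it takes over 67 s, if anything falls off the work surface, if the arm or the gripper's body presses on something with over 40 N, if the wrist force passes 120 N, or if a joint passes its speed limit or range.

### The arm

A 6-joint arm with a two-finger parallel gripper is mounted at the origin on the work surface. World frame = base frame: x ahead of the robot, y to its left, z up, the work surface at z = 0. Lengths are in m, angles in rad, forces in N, time in s.
With the tool pointing down it reaches from about 0.3 to 1 m from the base axis. Payload 5.1 kg.
Tool frame: the origin (TCP) lies at the very end of the fingers, on their centre line; the grasp point (between the pads) lies 19 mm behind it; z points along the fingers, y is the line along which they close (so a half turn about z gives the same grasp; the last joint's range is limited). The gripper opens to 95 mm and grips with 3 to 60 N. Pads are 20 mm wide; open, the fingers measure 119 mm over their backs; the gripper's body (75 mm by 180 mm) begins 59 mm behind the grasp point.
Start: joints at [1.24, 0.124, 1.65, -0, 1.367, -0.083], TCP at [0.159, 0.63, 0.215] pointing down, gripper open.
Joint ranges: [-2.61, 2.61], [-1.02, 2.33], [0.03, 2.71], [-1.35, 4.49], [0.32, 2.68], [-2.91, 2.91]. Speed limits (rad/s): [2.57, 2.57, 3.14, 3.14, 3.14, 3.14].

### API

Orientations are given as a 3x3 rotation matrix whose columns are the frame's x, y, z axes.
In Python, from workcell import state, snapshot, get_calibration, hand_in, outline_of, landmark_of gives the robot as it stands.
- The arm moves only by the shell command python3 -m handwheel 'ROWS' [FORCE]. ROWS is JSON, a list of rows, each an object of numbers: "grip": the finger opening in m, from 0 to 0.0951; "x", "y", "z": the shift along the tool's x, y, z in m; "ax", "ay", "az": the turn, a rotation vector about the tool's x, y, z in degrees. A call has exactly 8 rows; each row shifts and turns the commanded pose from where the row before left it, along the tool's axes as they then stand; what a row does not reach is not made up. A row lasts 1/12 s, in which the tool goes at most 41.7 mm and 7.16 degrees, less where a joint would pass 70% of its speed; a pose out of reach is approached as far as the arm can. A call is refused whole if a number of a shift passes 0.0417 or a number of a turn 7.16, either way. A call with a gripper value outside its range is refused whole. The fingers move at their own pace and stop on an object; FORCE is the grip in N (left out, the last holds). Time passes only in rows, so rows that do not move let the fingers close, or fill a call up. It gives the time, the measured TCP pose, the force, the opening and the grip force at its end, in the units of the state.
- state(): the state, without advancing time (a new reading comes with each control period).
- snapshot(name): name is "side" or "top"; returns (picture, depth): 400x640x3 uint8, red, green, blue; 400x640 float32, m along the optical axis (not along the pixel's ray), 0 where there is no reading.
- get_calibration(name): a dict with "K" (3x3 intrinsics, pixels), "k1" (the pictures are not rectified: a ray, as slopes to the right and down, at radius r is drawn at 1 + k1 r^2 times it, then the intrinsics apply), "world_from_camera" (4x4, takes a point from camera to world coordinates). Camera axes: x right, y down, z forward; pixel columns grow to the right and rows downward; lengths in m; the calibration is good to about 2 mm. A picture is of the moment at which its call begins. get_calibration takes no time and is no camera call.
- hand_in(): hands the job in; it is judged then, once.
Trained networks look in the newest picture that a camera, given by its name, has taken for a name from the list of things; names that differ only in an ending like _2 or _b are one class to them, and where a whole thing is asked for, a point or a joint stands for the part that bears it (a point fixed in the world has none). Each returns a list of dicts, best first, with "score" (0 to 1); they miss things now and then, are a little off and sometimes report something else, mostly with a low value. They report only what shows in the picture. A call takes as long as a camera call. They do not tell look-alikes from the thing itself.
- outline_of(camera, thing): "region" (400x640 bool, what is visible of it).
- landmark_of(camera, thing): "at" ([x, y, z] in m, in the coordinates of the camera as it stood for that picture, good to about 4 mm: a listed point, or the origin of a listed thing).
The state is a dict: "clock": time; "joint_pos": joint angles; "dq": joint speeds; "joint_efforts": joint torques, N m; "eef_pos": TCP position; "orientation": TCP orientation; "ft_force": force on the tool from outside, world axes, zero at the start; "moment": the same for the moment, N m; "gripper_width": finger opening in m; "finger_force": force on a finger pad.
Only numpy, scipy, OpenCV 4.12 (cv2) and the standard library are available. Lean on these libraries where they do the work, as an engineer would, in place of code of your own. Each camera call takes 0.05 s, during which the arm holds its last target. There are 200 camera calls.

## Working session

There is one attempt and no reset: what is moved stays moved. The work goes in short steps, Python scripts to look and compute and a shell command to move; the robot and the scene stay as the last step left them, time stands still between calls to the robot, and variables do not carry over. Pictures are saved under pics/ and viewed, at most 10 in all, crops included, and the job is handed in when it is done.

```bash
mkdir -p pics
cat > h.py <<'E'
import numpy as np, cv2
from workcell import *
def w(cam,p):
    T=np.array(get_calibration(cam)["world_from_camera"]); return T[:3,:3]@np.array(p)+T[:3,3]
def cloud(cam,depth):
    c=get_calibration(cam);K=np.array(c["K"],float);h,wd=depth.shape
    u,v=np.meshgrid(np.arange(wd),np.arange(h))
    n=cv2.undistortPoints(np.stack([u,v],-1).reshape(-1,1,2).astype(float),K,np.array([c["k1"],0,0,0],float)).reshape(h,wd,2)
    P=np.dstack([n*depth[...,None],depth]);T=np.array(c["world_from_camera"])
    return P@T[:3,:3].T+T[:3,3]
def save(cam,n):
    im,d=snapshot(cam); cv2.imwrite(f"pics/{n}.png",im[...,::-1]); return im,d
E
python3 - <<'E'
from h import *
np.set_printoptions(precision=3,suppress=True)
for c in("side","top"):
    im,d=save(c,c+"0"); np.savez(c+"0",im=im,d=d)
    print(c,get_calibration(c)["world_from_camera"])
    for t in["red_roll","rack","dispenser","cap","yellow_roll","blue_roll"]+(["jar_pink","jar_green","jar_purple","jar_amber","bell"] if c=="top" else []):
        for r in landmark_of(c,t)[:4]: print(c,t,round(r["score"],2),w(c,r["at"]))
s=state();print(s["clock"],s["eef_pos"],s["orientation"])
E
```

```text
side [[ 0.971 -0.159  0.181  0.299]
 [-0.24  -0.693  0.68  -0.917]
 [ 0.017 -0.703 -0.711  1.151]
 [ 0.     0.     0.     1.   ]]
side red_roll 0.94 [0.433 0.296 0.052]
side red_roll 0.92 [0.55  0.105 0.151]
side red_roll 0.87 [0.456 0.173 0.039]
side rack 0.87 [ 0.607  0.222 -0.005]
side dispenser 0.74 [ 0.77  -0.07   0.001]
side dispenser 0.61 [ 0.601 -0.241 -0.004]
side cap 0.54 [ 0.596 -0.31   0.207]
side yellow_roll 0.55 [0.564 0.231 0.153]
side blue_roll 0.61 [0.568 0.349 0.156]
top [[ 0.01  -0.999  0.048  0.492]
 [-1.    -0.01  -0.004  0.081]
 [ 0.005 -0.048 -0.999  1.643]
 [ 0.     0.     0.     1.   ]]
top red_roll 0.93 [0.436 0.294 0.052]
top red_roll 0.67 [ 0.552 -0.037  0.037]
top red_roll 0.64 [0.456 0.17  0.04 ]
top red_roll 0.62 [0.543 0.104 0.159]
top rack 0.67 [0.606 0.225 0.001]
top dispenser 0.72 [ 0.596 -0.238  0.002]
top cap 0.56 [ 0.593 -0.311  0.207]
top yellow_roll 0.61 [0.558 0.227 0.157]
top blue_roll 0.6 [0.57  0.352 0.155]
top jar_pink 0.64 [ 0.815  0.033 -0.   ]
top jar_green 0.95 [ 0.77  -0.064 -0.002]
top jar_green 0.51 [ 0.597 -0.239 -0.001]
top jar_green 0.39 [0.419 0.013 0.001]
top jar_purple 0.64 [ 0.378 -0.421 -0.002]
top jar_amber 0.67 [0.406 0.474 0.   ]
top bell 0.57 [0.416 0.015 0.005]
0.95 [0.159 0.63  0.215] [[-0.969  0.245  0.   ]
 [ 0.245  0.969  0.   ]
 [ 0.     0.    -1.   ]]
```

View pics/side0.png

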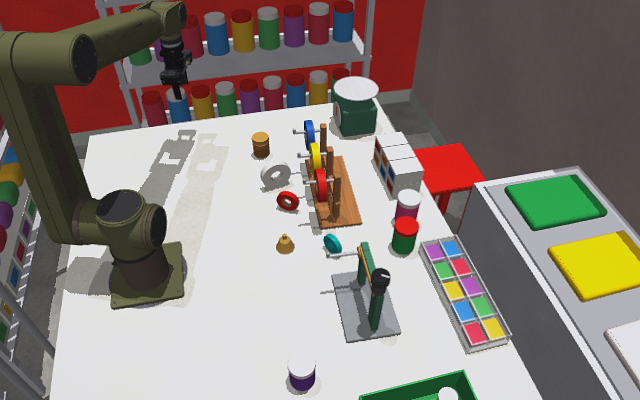

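View pics/top0.png

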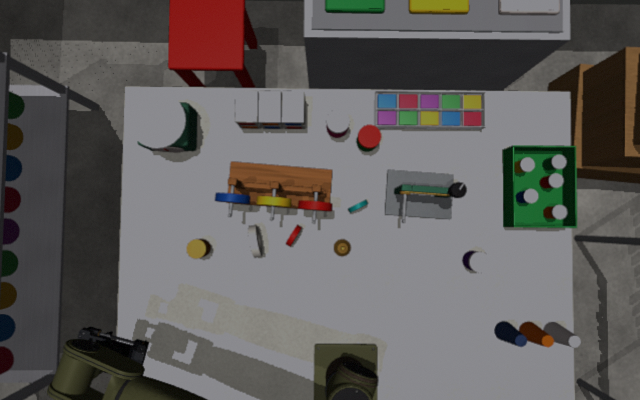

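The red roll to load hangs on the rack's right bar (top 315,206; side 321,185). The small red ring at top (293,236) is a look-alike. The dispenser's bar runs down from (404,192) to (402,221), and the cap is at (457,190). Next I refine the poses with depth.

Run:
```python
from h import *
np.set_printoptions(precision=4,suppress=True)
Z={c:np.load(c+"0.npz") for c in("top","side")}
Cl={c:(Z[c]["im"].astype(int),cloud(c,Z[c]["d"])) for c in Z}
def rect(m,P,n):
    p=P[m]; 
    if len(p)<5: print(n,len(p));return
    print(n,len(p),"med",np.median(p,0),"min",p.min(0),"max",p.max(0),cv2.minAreaRect((p[:,:2]*1000).astype(np.float32)))
for c in Cl:
    im,P=Cl[c];x,y,z=P[...,0],P[...,1],P[...,2];r,g,b=[im[...,i] for i in range(3)]
    box=lambda x0,x1,y0,y1,z0,z1:(x>x0)&(x<x1)&(y>y0)&(y<y1)&(z>z0)&(z<z1)
    rect(box(.5,.7,-.29,-.1,.163,.19),P,c+" disp top")
    rect(box(.45,.58,-.25,-.1,.13,.175),P,c+" disp bar")
    rect(box(.5,.7,-.36,-.28,.2,.26),P,c+" cap")
    rect(box(.5,.7,-.4,-.05,.003,.03),P,c+" foot")
    rect(box(.5,.72,0.0,.45,.003,.03),P,c+" rackfoot")
    for i,y0 in enumerate((.105,.229,.35)):
        rect(box(.585,.64,y0-.04,y0+.04,.18,.2),P,c+f" post{i}")
        rect(box(.42,.525,y0-.03,y0+.04,.155,.195),P,c+f" bar{i}")
    rect(box(.5,.6,.04,.17,.18,.22)&(r>120)&(g<60),P,c+" red top")
    rect(box(.5,.6,.04,.17,.1,.22)&(r>110)&(g<60),P,c+" red")
im=Z["top"]["im"];cv2.imwrite("pics/crop.png",np.hstack([cv2.resize(im[160:230,380:480],(400,280),interpolation=3),cv2.resize(im[160:230,220:340],(400,280),interpolation=3)])[...,::-1])
```

```text
top disp top 388 med [ 0.5979 -0.2188  0.1749] min [ 0.5023 -0.2896  0.163 ] max [ 0.6131 -0.1561  0.1845] ((560.4216918945312, -224.7728729248047), (110.87004089355469, 133.07760620117188), 2.5799643993377686)
top disp bar 91 med [ 0.5386 -0.1667  0.1559] min [ 0.4994 -0.1735  0.1455] max [ 0.5782 -0.1603  0.1728] ((538.8482666015625, -167.23080444335938), (10.176379203796387, 79.31278228759766), 86.21892547607422)
top cap 228 med [ 0.5938 -0.3075  0.2354] min [ 0.5721 -0.3327  0.2076] max [ 0.616  -0.2871  0.2432] ((594.0997924804688, -309.7829895019531), (44.30540084838867, 44.94373321533203), 3.5661933422088623)
top foot 3271 med [ 0.5853 -0.2308  0.0111] min [ 0.5    -0.3999  0.003 ] max [ 0.6999 -0.0511  0.0298] ((600.1788940429688, -225.4754638671875), (199.800048828125, 347.8597106933594), 0.29065605998039246)
top rackfoot 4052 med [0.6371 0.213  0.0106] min [0.5    0.0004 0.003 ] max [0.72   0.4497 0.0254] ((609.4788818359375, 225.50926208496094), (220.12359619140625, 448.6309509277344), 0.45344626903533936)
top post0 58 med [0.5966 0.0988 0.1913] min [0.5881 0.087  0.1822] 
[... 3384 characters left out ...]
 0.3592 0.192 ] ((617.317626953125, 344.288330078125), (30.286712646484375, 20.3110294342041), 88.3389892578125)
side bar2 17 med [0.5182 0.352  0.1758] min [0.5136 0.3465 0.1702] max [0.5243 0.359  0.1838] ((519.6392822265625, 352.57244873046875), (11.030159950256348, 10.03359317779541), 77.67982482910156)
side red top 151 med [0.5475 0.0779 0.1977] min [0.5334 0.0538 0.1801] max [0.5614 0.1343 0.2084] ((548.379150390625, 94.59101867675781), (81.10057830810547, 25.333898544311523), 84.17827606201172)
side red 214 med [0.546  0.069  0.1916] min [0.5333 0.0454 0.1543] max [0.5614 0.1343 0.2084] ((547.9025268554688, 90.50169372558594), (89.0532455444336, 25.569143295288086), 85.34442901611328)
```

View pics/crop.png

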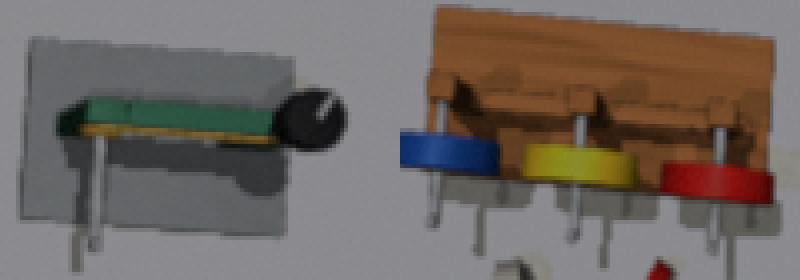

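```bash
R='' 
python3 -m handwheel '[{"z":-0.011,"grip":0.05},{"x":-0.02,"y":-0.017,"z":-0.011},{"x":-0.022,"y":-0.018,"z":-0.011},{"x":-0.022,"y":-0.018,"z":-0.011},{"x":-0.022,"y":-0.018},{"x":-0.022,"y":-0.018},{"x":-0.022,"y":-0.018},{"x":-0.022,"y":-0.018}]' 15
python3 -m handwheel '[{"x":-0.022,"y":-0.018},{"x":-0.022,"y":-0.018},{"x":-0.022,"y":-0.018},{"x":-0.022,"y":-0.018},{"x":-0.022,"y":-0.018},{"x":-0.022,"y":-0.018},{"x":-0.022,"y":-0.018},{"x":-0.022,"y":-0.018}]'
python3 -m handwheel '[{"x":-0.022,"y":-0.018},{"x":-0.022,"y":-0.018},{"x":-0.022,"y":-0.018},{"x":-0.022,"y":-0.018},{"x":-0.022,"y":-0.018},{"x":-0.022,"y":-0.018},{"x":-0.02,"y":-0.018},{"x":-0.01,"y":-0.01}]'
python3 -m handwheel '[{"az":7},{"az":7},{"az":7},{"az":7},{"az":7},{"az":7},{"az":7},{"az":7}]'
python3 -m handwheel '[{"az":7},{"az":7},{"az":7},{"az":3},{},{},{},{}]'
```

```text
schema error: expected keys grip, x, y, z, ax, ay, az
schema error: expected keys grip, x, y, z, ax, ay, az
schema error: expected keys grip, x, y, z, ax, ay, az
schema error: expected keys grip, x, y, z, ax, ay, az
schema error: expected keys grip, x, y, z, ax, ay, az
```

```bash
python3 -m handwheel '[{"grip":0.05,"x":0,"y":0,"z":-0.011,"ax":0,"ay":0,"az":0},{"grip":0.05,"x":-0.02,"y":-0.017,"z":-0.011,"ax":0,"ay":0,"az":0},{"grip":0.05,"x":-0.022,"y":-0.018,"z":-0.011,"ax":0,"ay":0,"az":0},{"grip":0.05,"x":-0.022,"y":-0.018,"z":-0.011,"ax":0,"ay":0,"az":0},{"grip":0.05,"x":-0.022,"y":-0.018,"z":0,"ax":0,"ay":0,"az":0},{"grip":0.05,"x":-0.022,"y":-0.018,"z":0,"ax":0,"ay":0,"az":0},{"grip":0.05,"x":-0.022,"y":-0.018,"z":0,"ax":0,"ay":0,"az":0},{"grip":0.05,"x":-0.022,"y":-0.018,"z":0,"ax":0,"ay":0,"az":0}]' 15
python3 -m handwheel '[{"grip":0.05,"x":-0.022,"y":-0.018,"z":0,"ax":0,"ay":0,"az":0},{"grip":0.05,"x":-0.022,"y":-0.018,"z":0,"ax":0,"ay":0,"az":0},{"grip":0.05,"x":-0.022,"y":-0.018,"z":0,"ax":0,"ay":0,"az":0},{"grip":0.05,"x":-0.022,"y":-0.018,"z":0,"ax":0,"ay":0,"az":0},{"grip":0.05,"x":-0.022,"y":-0.018,"z":0,"ax":0,"ay":0,"az":0},{"grip":0.05,"x":-0.022,"y":-0.018,"z":0,"ax":0,"ay":0,"az":0},{"grip":0.05,"x":-0.022,"y":-0.018,"z":0,"ax":0,"ay":0,"az":0},{"grip":0.05,"x":-0.022,"y":-0.018,"z":0,"ax":0,"ay":0,"az":0}]'
python3 -m handwheel '[{"grip":0.05,"x":-0.022,"y":-0.018,"z":0,"ax":0,"ay":0,"az":0},{"grip":0.05,"x":-0.022,"y":-0.018,"z":0,"ax":0,"ay":0,"az":0},{"grip":0.05,"x":-0.022,"y":-0.018,"z":0,"ax":0,"ay":0,"az":0},{"grip":0.05,"x":-0.022,"y":-0.018,"z":0,"ax":0,"ay":0,"az":0},{"grip":0.05,"x":-0.022,"y":-0.018,"z":0,"ax":0,"ay":0,"az":0},{"grip":0.05,"x":-0.022,"y":-0.018,"z":0,"ax":0,"ay":0,"az":0},{"grip":0.05,"x":-0.022,"y":-0.018,"z":0,"ax":0,"ay":0,"az":0},{"grip":0.05,"x":-0.01,"y":-0.01,"z":0,"ax":0,"ay":0,"az":0}]'
python3 -m handwheel '[{"grip":0.05,"x":0,"y":0,"z":0,"ax":0,"ay":0,"az":7},{"grip":0.05,"x":0,"y":0,"z":0,"ax":0,"ay":0,"az":7},{"grip":0.05,"x":0,"y":0,"z":0,"ax":0,"ay":0,"az":7},{"grip":0.05,"x":0,"y":0,"z":0,"ax":0,"ay":0,"az":7},{"grip":0.05,"x":0,"y":0,"z":0,"ax":0,"ay":0,"az":7},{"grip":0.05,"x":0,"y":0,"z":0,"ax":0,"ay":0,"az":7},{"grip":0.05,"x":0,"y":0,"z":0,"ax":0,"ay":0,"az":7},{"grip":0.05,"x":0,"y":0,"z":0,"ax":0,"ay":0,"az":7}]'
python3 -m handwheel '[{"grip":0.05,"x":0,"y":0,"z":0,"ax":0,"ay":0,"az":7},{"grip":0.05,"x":0,"y":0,"z":0,"ax":0,"ay":0,"az":7},{"grip":0.05,"x":0,"y":0,"z":0,"ax":0,"ay":0,"az":7},{"grip":0.05,"x":0,"y":0,"z":0,"ax":0,"ay":0,"az":3},{"grip":0.05,"x":0,"y":0,"z":0,"ax":0,"ay":0,"az":0},{"grip":0.05,"x":0,"y":0,"z":0,"ax":0,"ay":0,"az":0},{"grip":0.05,"x":0,"y":0,"z":0,"ax":0,"ay":0,"az":0},{"grip":0.05,"x":0,"y":0,"z":0,"ax":0,"ay":0,"az":0}]'
```

```text
clock: 1.62
eef_pos: [0.2769, 0.4707, 0.26]
orientation: [[-0.97, 0.245, 0.001], [0.245, 0.97, 0.001], [-0.001, 0.001, -1.0]]
ft_force: [0.6, -0.6, 0.7]
gripper_width: 0.0513
finger_force: 0.0
clock: 2.28
eef_pos: [0.4123, 0.2878, 0.2599]
orientation: [[-0.969, 0.245, 0.001], [0.245, 0.969, 0.001], [-0.001, 0.001, -1.0]]
ft_force: [0.7, -0.6, -0.8]
gripper_width: 0.0499
finger_force: 0.0
clock: 2.95
eef_pos: [0.5387, 0.1146, 0.2597]
orientation: [[-0.969, 0.247, 0.001], [0.247, 0.969, -0.001], [-0.002, -0.0, -1.0]]
ft_force: [-1.4, -0.5, 0.3]
gripper_width: 0.0501
finger_force: 0.0
clock: 3.62
eef_pos: [0.5369, 0.1173, 0.2595]
orientation: [[-0.333, 0.943, 0.001], [0.943, 0.333, 0.0], [0.0, 0.001, -1.0]]
ft_force: [0.1, 0.3, 0.8]
gripper_width: 0.0497
finger_force: 0.0
clock: 4.28
eef_pos: [0.537, 0.117, 0.2589]
orientation: [[0.072, 0.997, 0.0], [0.997, -0.072, 0.0], [0.0, 0.0, -1.0]]
ft_force: [-0.6, -0.0, 0.3]
gripper_width: 0.0502
finger_force: 0.0
```

```bash
python3 -m handwheel '[{"grip":0.042,"x":-0.007,"y":0.0055,"z":0,"ax":0,"ay":0,"az":0},{"grip":0.042,"x":-0.007,"y":0.0055,"z":0,"ax":0,"ay":0,"az":0},{"grip":0.042,"x":0,"y":0,"z":0.01,"ax":0,"ay":0,"az":0},{"grip":0.042,"x":0,"y":0,"z":0.01,"ax":0,"ay":0,"az":0},{"grip":0.042,"x":0,"y":0,"z":0.01,"ax":0,"ay":0,"az":0},{"grip":0.042,"x":0,"y":0,"z":0.008,"ax":0,"ay":0,"az":0},{"grip":0.042,"x":0,"y":0,"z":0.004,"ax":0,"ay":0,"az":0},{"grip":0.042,"x":0,"y":0,"z":0,"ax":0,"ay":0,"az":0}]'
python3 - <<'E'
from h import *
ims=[save(c,c+"1")[0] for c in("side","top")]
cv2.imwrite("pics/c1.png",np.hstack([cv2.resize(ims[0][130:240,270:380],(400,400)),cv2.resize(ims[1][150:250,260:360],(400,400))])[...,::-1])
E
```

```text
clock: 4.95
eef_pos: [0.546, 0.1021, 0.2144]
orientation: [[0.073, 0.997, -0.003], [0.997, -0.073, -0.0], [-0.001, -0.003, -1.0]]
ft_force: [-0.4, 0.0, -0.7]
gripper_width: 0.0423
finger_force: 0.0
```

View pics/c1.png

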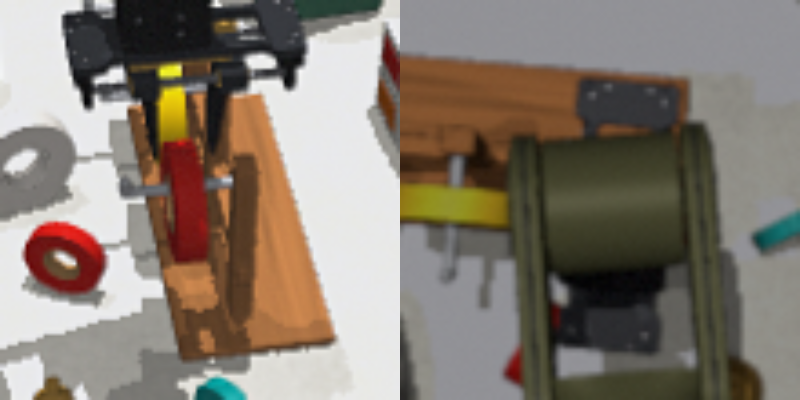

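The fingers (crop x 150 and 220) straddle the red roll (165–208) evenly. I go down and close.

```bash
python3 -m handwheel '[{"grip":0.042,"x":0,"y":0,"z":0.008,"ax":0,"ay":0,"az":0},{"grip":0.042,"x":0,"y":0,"z":0.008,"ax":0,"ay":0,"az":0},{"grip":0.042,"x":0,"y":0,"z":0.008,"ax":0,"ay":0,"az":0},{"grip":0.042,"x":0,"y":0,"z":0.006,"ax":0,"ay":0,"az":0},{"grip":0.042,"x":0,"y":0,"z":0.003,"ax":0,"ay":0,"az":0},{"grip":0.042,"x":0,"y":0,"z":0,"ax":0,"ay":0,"az":0},{"grip":0.015,"x":0,"y":0,"z":0,"ax":0,"ay":0,"az":0},{"grip":0.015,"x":0,"y":0,"z":0,"ax":0,"ay":0,"az":0}]' 20
python3 -m handwheel '[{"grip":0.015,"x":0,"y":0,"z":0,"ax":0,"ay":0,"az":0},{"grip":0.015,"x":0,"y":0,"z":0,"ax":0,"ay":0,"az":0},{"grip":0.015,"x":0,"y":0,"z":0,"ax":0,"ay":0,"az":0},{"grip":0.015,"x":0,"y":0,"z":0,"ax":0,"ay":0,"az":0},{"grip":0.015,"x":0,"y":0,"z":-0.001,"ax":0,"ay":0,"az":0},{"grip":0.015,"x":0,"y":0,"z":-0.002,"ax":0,"ay":0,"az":0},{"grip":0.015,"x":0,"y":0,"z":-0.003,"ax":0,"ay":0,"az":0},{"grip":0.015,"x":0,"y":0,"z":0,"ax":0,"ay":0,"az":0}]'
```

```text
clock: 5.72
eef_pos: [0.5473, 0.1021, 0.184]
orientation: [[0.073, 0.997, 0.001], [0.997, -0.073, 0.0], [0.0, 0.001, -1.0]]
ft_force: [-0.0, 0.7, 0.0]
gripper_width: 0.0334
finger_force: 0.0
clock: 6.38
eef_pos: [0.5471, 0.1021, 0.19]
orientation: [[0.073, 0.997, 0.0], [0.997, -0.073, 0.0], [0.0, 0.0, -1.0]]
ft_force: [0.6, 0.7, -1.2]
gripper_width: 0.0252
finger_force: 20.0
```

```bash
python3 -m handwheel '[{"grip":0.015,"x":0,"y":0,"z":-0.004,"ax":0,"ay":0,"az":0},{"grip":0.015,"x":0,"y":0,"z":-0.005,"ax":0,"ay":0,"az":0},{"grip":0.015,"x":0,"y":0,"z":-0.005,"ax":0,"ay":0,"az":0},{"grip":0.015,"x":0,"y":0,"z":-0.003,"ax":0,"ay":0,"az":0},{"grip":0.015,"x":0,"y":0,"z":0,"ax":0,"ay":0,"az":0},{"grip":0.015,"x":0,"y":-0.005,"z":0,"ax":0,"ay":0,"az":0},{"grip":0.015,"x":0,"y":-0.01,"z":0,"ax":0,"ay":0,"az":0},{"grip":0.015,"x":0,"y":-0.01,"z":0,"ax":0,"ay":0,"az":0}]'
python3 -m handwheel '[{"grip":0.015,"x":0,"y":-0.01,"z":0,"ax":0,"ay":0,"az":0},{"grip":0.015,"x":0,"y":-0.01,"z":0,"ax":0,"ay":0,"az":0},{"grip":0.015,"x":0,"y":-0.01,"z":0,"ax":0,"ay":0,"az":0},{"grip":0.015,"x":0,"y":-0.01,"z":0,"ax":0,"ay":0,"az":0},{"grip":0.015,"x":0,"y":-0.01,"z":0,"ax":0,"ay":0,"az":0},{"grip":0.015,"x":0,"y":-0.01,"z":0,"ax":0,"ay":0,"az":0},{"grip":0.015,"x":0,"y":-0.01,"z":0,"ax":0,"ay":0,"az":0},{"grip":0.015,"x":0,"y":-0.005,"z":0,"ax":0,"ay":0,"az":0}]'
python3 - <<'E'
from h import *
s=state();print(s["eef_pos"],s["ft_force"])
im,d=save("side","side2");P=cloud("side",d);im=im.astype(int)
m=(im[...,0]>100)&(im[...,1]<60)&(P[...,2]>.1)&(P[...,2]<.3)&(P[...,0]<.6)&(P[...,1]<.25)
p=P[m];print(len(p),p.min(0),p.max(0),np.percentile(p,98,axis=0))
cv2.imwrite("pics/c2.png",cv2.resize(im[100:260,220:400],(675,600))[...,::-1])
for r in landmark_of("side","red_roll"):print(r["score"],w("side",r["at"]))
E
```

```text
clock: 7.05
eef_pos: [0.5209, 0.1039, 0.2062]
orientation: [[0.073, 0.997, -0.001], [0.997, -0.073, -0.0], [-0.0, -0.001, -1.0]]
ft_force: [-0.6, 0.4, -1.0]
gripper_width: 0.025
finger_force: 20.0
clock: 7.72
eef_pos: [0.446, 0.1095, 0.2066]
orientation: [[0.073, 0.997, -0.0], [0.997, -0.073, 0.0], [0.0, -0.0, -1.0]]
ft_force: [0.5, -0.3, -1.6]
gripper_width: 0.0249
finger_force: 20.0
[0.44599083 0.10950261 0.20664605] [ 0.53143176 -0.344655   -1.62272165]
249 [0.43115489 0.05234221 0.13541562] [0.45821618 0.13924447 0.22999237] [0.45619424 0.12739126 0.2282837 ]Traceback (most recent call last):
  File "<stdin>", line 6, in <module>
cv2.error: OpenCV(4.12.0) /io/opencv/modules/imgproc/src/resize.cpp:4086: error: (-215:Assertion failed) func != 0 in function 'resize'
```

Run:
```python
import cv2;i=cv2.imread("pics/side2.png");cv2.imwrite("pics/c2.png",cv2.resize(i[100:260,220:400],(675,600)))
```

```text
(no output)
```

View pics/c2.png

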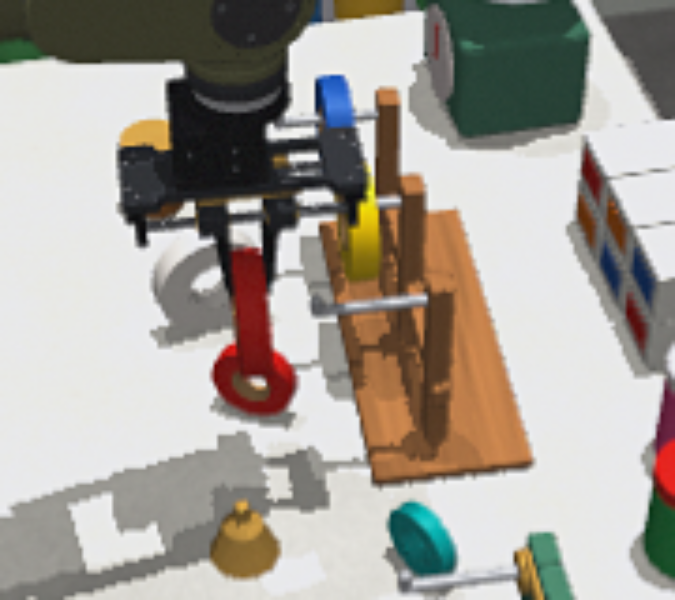

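The roll is gripped clear of the bar (crop 255,300; the bar tip at 320,303 is free). I carry it to the front of the dispenser bar.

```bash
python3 -m handwheel '[{"grip":0.015,"x":-0.005,"y":0,"z":0,"ax":0,"ay":0,"az":0},{"grip":0.015,"x":-0.012,"y":0.001,"z":0,"ax":0,"ay":0,"az":0},{"grip":0.015,"x":-0.018,"y":0.001,"z":0,"ax":0,"ay":0,"az":0},{"grip":0.015,"x":-0.02,"y":0.002,"z":0,"ax":0,"ay":0,"az":0},{"grip":0.015,"x":-0.02,"y":0.002,"z":0,"ax":0,"ay":0,"az":0},{"grip":0.015,"x":-0.02,"y":0.002,"z":0,"ax":0,"ay":0,"az":0},{"grip":0.015,"x":-0.02,"y":0.002,"z":0,"ax":0,"ay":0,"az":0},{"grip":0.015,"x":-0.02,"y":0.001,"z":0,"ax":0,"ay":0,"az":0}]'
python3 -m handwheel '[{"grip":0.015,"x":-0.02,"y":0.001,"z":0,"ax":0,"ay":0,"az":0},{"grip":0.015,"x":-0.02,"y":0.001,"z":0,"ax":0,"ay":0,"az":0},{"grip":0.015,"x":-0.02,"y":0.002,"z":0.002,"ax":0,"ay":0,"az":0},{"grip":0.015,"x":-0.02,"y":0.002,"z":0.003,"ax":0,"ay":0,"az":0},{"grip":0.015,"x":-0.02,"y":0.002,"z":0.005,"ax":0,"ay":0,"az":0},{"grip":0.015,"x":-0.02,"y":0.002,"z":0.005,"ax":0,"ay":0,"az":0},{"grip":0.015,"x":-0.014,"y":0.001,"z":0.003,"ax":0,"ay":0,"az":0},{"grip":0.015,"x":0,"y":0,"z":0.002,"ax":0,"ay":0,"az":0}]'
python3 - <<'E'
from h import *
im,d=save("side","side3");P=cloud("side",d);np.set_printoptions(precision=4,suppress=True)
s=state();print(s["eef_pos"],s["ft_force"])
im=im.astype(int);m=(im[...,0]>100)&(im[...,1]<60)&(P[...,2]>.09)&(P[...,2]<.3)&(P[...,0]<.5)&(P[...,1]<.0)
p=P[m];print(len(p),p.min(0),p.max(0))
for r in landmark_of("side","red_roll")[:5]:print(r["score"],w("side",r["at"]))
x,y,z=P[...,0],P[...,1],P[...,2]
b=P[(x>.48)&(x<.57)&(y>-.2)&(y<-.14)&(z>.135)&(z<.18)]
for a in np.arange(.49,.57,.01):
    q=b[(abs(b[:,0]-a)<.005)]
    if len(q):print(a,len(q),np.median(q,0),q[:,1:].min(0),q[:,1:].max(0))
i=cv2.imread("pics/side3.png");cv2.imwrite("pics/c3.png",cv2.resize(i[200:350,270:420],(600,600)))
E
```

```text
clock: 8.43
eef_pos: [0.4487, -0.0275, 0.2068]
orientation: [[0.073, 0.997, 0.0], [0.997, -0.073, -0.0], [-0.0, 0.0, -1.0]]
ft_force: [-0.6, -0.2, -1.4]
gripper_width: 0.0252
finger_force: 20.0
clock: 9.1
eef_pos: [0.4495, -0.1631, 0.1863]
orientation: [[0.076, 0.997, -0.001], [0.997, -0.076, -0.001], [-0.001, -0.001, -1.0]]
ft_force: [0.3, 0.3, -1.1]
gripper_width: 0.0251
finger_force: 20.0
[ 0.4493 -0.1617  0.1859] [-0.6424  1.0071 -2.274 ]
310 [ 0.4343 -0.2182  0.1413] [ 0.4626 -0.1327  0.2126]
0.78 [ 0.4511 -0.1588  0.1546]
0.75 [ 0.556  -0.0373  0.0379]
0.53 [0.4567 0.1742 0.0355]
0.5 13 [ 0.5029 -0.1683  0.1606] [-0.172   0.1466] [-0.1641  0.1667]
0.51 19 [ 0.5081 -0.17    0.154 ] [-0.1731  0.1471] [-0.1636  0.1686]
0.52 14 [ 0.5203 -0.169   0.1518] [-0.1718  0.1472] [-0.1625  0.1548]
0.53 13 [ 0.529  -0.1701  0.1531] [-0.1737  0.147 ] [-0.1635  0.1559]
0.54 16 [ 0.5399 -0.1703  0.153 ] [-0.1737  0.1478] [-0.162   0.1564]
0.55 15 [ 0.5495 -0.1714  0.1515] [-0.1736  0.1462] [-0.1677  0.1557]
0.56 13 [ 0.5605 -0.1711  0.1524] [-0.1773  0.1498] [-0.1654  0.1574]
```

View pics/c3.png

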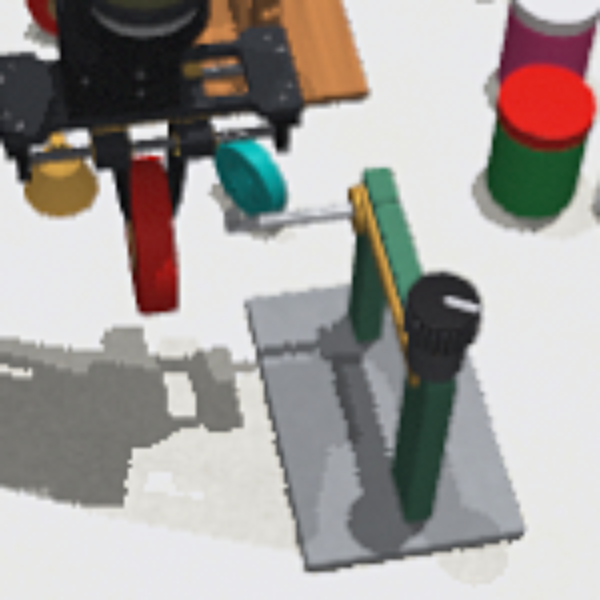

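The roll (crop 155,240) faces the bar tip (235,220) at mid-bore height. I insert it.

```bash
python3 -m handwheel '[{"grip":0.015,"x":0,"y":0.006,"z":0,"ax":0,"ay":0,"az":0},{"grip":0.015,"x":0,"y":0.008,"z":0,"ax":0,"ay":0,"az":0},{"grip":0.015,"x":0,"y":0.008,"z":0,"ax":0,"ay":0,"az":0},{"grip":0.015,"x":0,"y":0.008,"z":0,"ax":0,"ay":0,"az":0},{"grip":0.015,"x":0,"y":0.008,"z":0,"ax":0,"ay":0,"az":0},{"grip":0.015,"x":0,"y":0.008,"z":0,"ax":0,"ay":0,"az":0},{"grip":0.015,"x":0,"y":0.006,"z":0,"ax":0,"ay":0,"az":0},{"grip":0.015,"x":0,"y":0,"z":0,"ax":0,"ay":0,"az":0}]'
```

```text
clock: 9.87
eef_pos: [0.5026, -0.1643, 0.1866]
orientation: [[0.073, 0.997, 0.0], [0.997, -0.073, 0.0], [0.0, 0.0, -1.0]]
ft_force: [-0.1, 0.4, -1.2]
gripper_width: 0.0252
finger_force: 20.0
```

```bash
python3 -m handwheel '[{"grip":0.015,"x":0,"y":0.006,"z":0,"ax":0,"ay":0,"az":0},{"grip":0.015,"x":0,"y":0.008,"z":0,"ax":0,"ay":0,"az":0},{"grip":0.015,"x":0,"y":0.008,"z":0,"ax":0,"ay":0,"az":0},{"grip":0.015,"x":0,"y":0.008,"z":0,"ax":0,"ay":0,"az":0},{"grip":0.015,"x":0,"y":0.008,"z":0,"ax":0,"ay":0,"az":0},{"grip":0.015,"x":0,"y":0.008,"z":0,"ax":0,"ay":0,"az":0},{"grip":0.015,"x":0,"y":0.004,"z":0,"ax":0,"ay":0,"az":0},{"grip":0.015,"x":0,"y":0,"z":0,"ax":0,"ay":0,"az":0}]'
python3 - <<'E'
from h import *
im,d=save("side","side4")
for r in landmark_of("side","red_roll")[:5]:print(r["score"],w("side",r["at"]))
i=cv2.imread("pics/side4.png");cv2.imwrite("pics/c4.png",cv2.resize(i[200:350,270:420],(600,600)))
E
```

```text
clock: 10.53
eef_pos: [0.5521, -0.168, 0.1866]
orientation: [[0.073, 0.997, -0.0], [0.997, -0.073, 0.0], [0.0, -0.0, -1.0]]
ft_force: [-0.5, -0.4, -1.1]
gripper_width: 0.0248
finger_force: 20.0
0.91 [0.45445454 0.17509005 0.03642102]
0.88 [0.43547883 0.29777792 0.05037164]
0.82 [ 0.55372656 -0.16445162  0.15366968]
0.79 [ 0.55494291 -0.04020976  0.03814444]
```

View pics/c4.png

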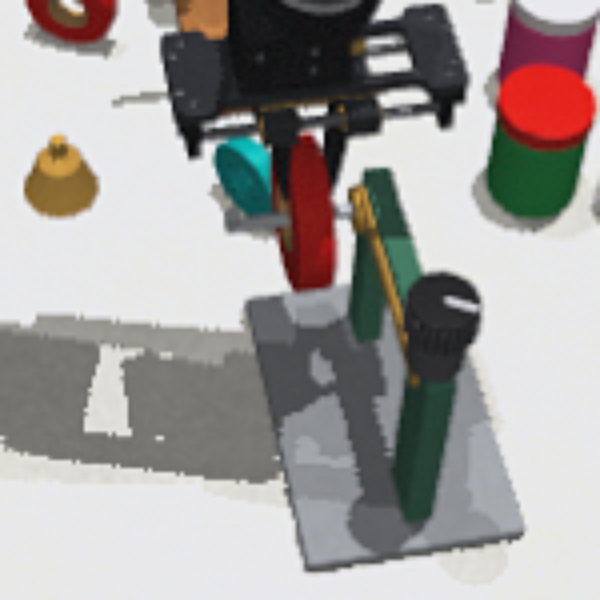

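The roll (crop 305,215) has the bar through its bore. I lower it and release.

```bash
python3 -m handwheel '[{"grip":0.015,"x":0,"y":0,"z":0.004,"ax":0,"ay":0,"az":0},{"grip":0.015,"x":0,"y":0,"z":0.005,"ax":0,"ay":0,"az":0},{"grip":0.015,"x":0,"y":0,"z":0.005,"ax":0,"ay":0,"az":0},{"grip":0.015,"x":0,"y":0,"z":0.004,"ax":0,"ay":0,"az":0},{"grip":0.015,"x":0,"y":0,"z":0.002,"ax":0,"ay":0,"az":0},{"grip":0.015,"x":0,"y":0,"z":0.002,"ax":0,"ay":0,"az":0},{"grip":0.015,"x":0,"y":0,"z":0,"ax":0,"ay":0,"az":0},{"grip":0.015,"x":0,"y":0,"z":0,"ax":0,"ay":0,"az":0}]'
python3 -m handwheel '[{"grip":0.03,"x":0,"y":0,"z":0,"ax":0,"ay":0,"az":0},{"grip":0.034,"x":0,"y":0,"z":0,"ax":0,"ay":0,"az":0},{"grip":0.038,"x":0,"y":0,"z":0,"ax":0,"ay":0,"az":0},{"grip":0.04,"x":0,"y":0,"z":0,"ax":0,"ay":0,"az":0},{"grip":0.04,"x":0,"y":0,"z":0,"ax":0,"ay":0,"az":0},{"grip":0.04,"x":0,"y":0,"z":0,"ax":0,"ay":0,"az":0},{"grip":0.04,"x":0,"y":0,"z":0,"ax":0,"ay":0,"az":0},{"grip":0.04,"x":0,"y":0,"z":0,"ax":0,"ay":0,"az":0}]'
python3 -m handwheel '[{"grip":0.04,"x":0,"y":0,"z":-0.005,"ax":0,"ay":0,"az":0},{"grip":0.04,"x":0,"y":0,"z":-0.01,"ax":0,"ay":0,"az":0},{"grip":0.04,"x":0,"y":0,"z":-0.015,"ax":0,"ay":0,"az":0},{"grip":0.04,"x":0,"y":0,"z":-0.02,"ax":0,"ay":0,"az":0},{"grip":0.04,"x":0,"y":0,"z":-0.02,"ax":0,"ay":0,"az":0},{"grip":0.04,"x":0,"y":0,"z":-0.02,"ax":0,"ay":0,"az":0},{"grip":0.04,"x":0,"y":0,"z":-0.02,"ax":0,"ay":0,"az":0},{"grip":0.04,"x":0,"y":0,"z":-0.01,"ax":0,"ay":0,"az":0}]'
python3 - <<'E'
from h import *
np.set_printoptions(precision=4,suppress=True)
s=state();print(s["eef_pos"],s["joint_pos"])
im,d=save("side","side5");P=cloud("side",d)
for r in landmark_of("side","red_roll")[:5]:print(r["score"],w("side",r["at"]))
x,y,z=P[...,0],P[...,1],P[...,2]
c=P[(x>.55)&(x<.64)&(y>-.37)&(y<-.26)&(z>.228)&(z<.25)]
print(len(c),np.median(c,0),cv2.minEnclosingCircle(c[:,:2].astype(np.float32)))
i=cv2.imread("pics/side5.png");cv2.imwrite("pics/c5.png",cv2.resize(i[200:350,270:420],(600,600)))
E
```

```text
clock: 11.3
eef_pos: [0.5514, -0.168, 0.1647]
orientation: [[0.073, 0.997, 0.0], [0.997, -0.073, -0.0], [-0.0, 0.0, -1.0]]
ft_force: [-0.4, -0.3, -1.8]
gripper_width: 0.0249
finger_force: 20.0
clock: 11.97
eef_pos: [0.5513, -0.168, 0.1646]
orientation: [[0.073, 0.997, -0.0], [0.997, -0.073, 0.0], [-0.0, -0.0, -1.0]]
ft_force: [0.2, -0.0, 0.3]
gripper_width: 0.0403
finger_force: 0.0
clock: 12.63
eef_pos: [0.5524, -0.1684, 0.2892]
orientation: [[0.073, 0.997, 0.005], [0.997, -0.073, -0.002], [-0.002, 0.005, -1.0]]
ft_force: [-0.1, -0.8, -0.1]
gripper_width: 0.0403
finger_force: 0.0
[ 0.5524 -0.1684  0.2892] [-0.3888 -0.0755  1.7292  0.      1.4824 -0.3156]
0.72 [0.4574 0.1742 0.0379]
0.72 [0.4331 0.2918 0.0521]
0.62 [ 0.5522 -0.1664  0.1302]
0.52 [ 0.5575 -0.0347  0.0386]
260 [ 0.5955 -0.3147  0.2355] ((0.5974204540252686, -0.31155452132225037), 0.024046985432505608)
```

View pics/c5.png

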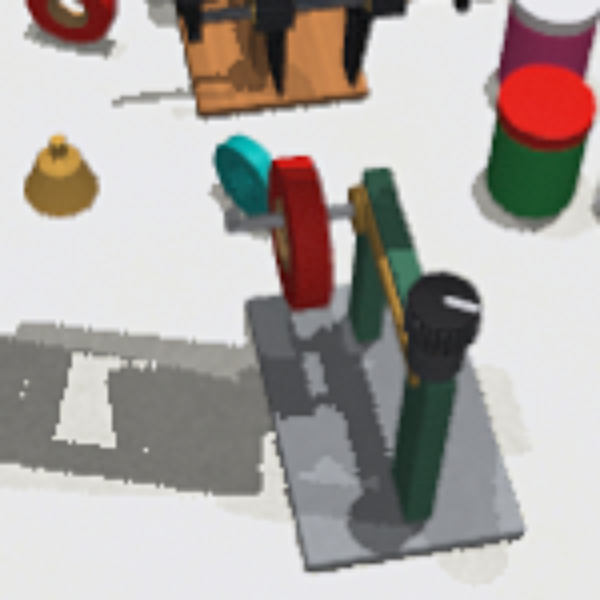

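The roll hangs free on the dispenser bar (crop 300,230). The cap's line at (460,302) is unchanged. I move over the cap, turn counterclockwise to wind up, and descend.

```bash
python3 -m handwheel '[{"grip":0.07,"x":-0.01,"y":0.004,"z":0,"ax":0,"ay":0,"az":0},{"grip":0.07,"x":-0.02,"y":0.008,"z":0,"ax":0,"ay":0,"az":0},{"grip":0.07,"x":-0.025,"y":0.009,"z":0,"ax":0,"ay":0,"az":0},{"grip":0.07,"x":-0.025,"y":0.009,"z":0,"ax":0,"ay":0,"az":0},{"grip":0.07,"x":-0.025,"y":0.009,"z":0,"ax":0,"ay":0,"az":0},{"grip":0.07,"x":-0.02,"y":0.008,"z":0,"ax":0,"ay":0,"az":0},{"grip":0.07,"x":-0.013,"y":0.005,"z":0,"ax":0,"ay":0,"az":0},{"grip":0.07,"x":0,"y":0,"z":0,"ax":0,"ay":0,"az":0}]' 10
python3 -m handwheel '[{"grip":0.07,"x":0,"y":0,"z":0,"ax":0,"ay":0,"az":-7},{"grip":0.07,"x":0,"y":0,"z":0.003,"ax":0,"ay":0,"az":-7},{"grip":0.07,"x":0,"y":0,"z":0.005,"ax":0,"ay":0,"az":-7},{"grip":0.07,"x":0,"y":0,"z":0.005,"ax":0,"ay":0,"az":-7},{"grip":0.07,"x":0,"y":0,"z":0.005,"ax":0,"ay":0,"az":-7},{"grip":0.07,"x":0,"y":0,"z":0.005,"ax":0,"ay":0,"az":-7},{"grip":0.07,"x":0,"y":0,"z":0.005,"ax":0,"ay":0,"az":-7},{"grip":0.07,"x":0,"y":0,"z":0,"ax":0,"ay":0,"az":-7}]'
python3 - <<'E'
from h import *
s=state();p=s["eef_pos"];R=np.array(s["orientation"]);print(p,s["joint_pos"][5],R)
print("need tool shift",R.T@(np.array([.5945,-.310,.209])-p))
E
```

```text
clock: 13.4
eef_pos: [0.5926, -0.3119, 0.2819]
orientation: [[0.076, 0.997, -0.003], [0.997, -0.076, 0.001], [0.001, -0.003, -1.0]]
ft_force: [-0.1, 0.1, 0.3]
gripper_width: 0.0695
finger_force: 0.0
clock: 14.07
eef_pos: [0.5922, -0.3079, 0.2542]
orientation: [[-0.79, 0.613, -0.003], [0.613, 0.79, 0.002], [0.004, -0.0, -1.0]]
ft_force: [-0.4, 0.1, -0.5]
gripper_width: 0.0701
finger_force: 0.0
[ 0.59215032 -0.30791897  0.25424302] -1.4711339368853797 [[-7.90130314e-01  6.12930635e-01 -3.18188268e-03]
 [ 6.12926021e-01  7.90136717e-01  2.37924768e-03]
 [ 3.97243613e-03 -7.03429783e-05 -9.99992107e-01]]
need tool shift [-0.0033118  -0.00020093  0.04523024]
```

```bash
python3 -m handwheel '[{"grip":0.07,"x":-0.003,"y":0,"z":0.003,"ax":0,"ay":0,"az":0},{"grip":0.07,"x":0,"y":0,"z":0.009,"ax":0,"ay":0,"az":0},{"grip":0.07,"x":0,"y":0,"z":0.01,"ax":0,"ay":0,"az":0},{"grip":0.07,"x":0,"y":0,"z":0.01,"ax":0,"ay":0,"az":0},{"grip":0.07,"x":0,"y":0,"z":0.008,"ax":0,"ay":0,"az":0},{"grip":0.07,"x":0,"y":0,"z":0.005,"ax":0,"ay":0,"az":0},{"grip":0.06,"x":0,"y":0,"z":0,"ax":0,"ay":0,"az":0},{"grip":0.052,"x":0,"y":0,"z":0,"ax":0,"ay":0,"az":0}]' 10
python3 -m handwheel '[{"grip":0.03,"x":0,"y":0,"z":0,"ax":0,"ay":0,"az":0},{"grip":0.03,"x":0,"y":0,"z":0,"ax":0,"ay":0,"az":0},{"grip":0.03,"x":0,"y":0,"z":0,"ax":0,"ay":0,"az":0},{"grip":0.03,"x":0,"y":0,"z":0,"ax":0,"ay":0,"az":0},{"grip":0.03,"x":0,"y":0,"z":0,"ax":0,"ay":0,"az":0},{"grip":0.03,"x":0,"y":0,"z":0,"ax":0,"ay":0,"az":0},{"grip":0.03,"x":0,"y":0,"z":0,"ax":0,"ay":0,"az":0},{"grip":0.03,"x":0,"y":0,"z":0,"ax":0,"ay":0,"az":0}]'
python3 -c 'from workcell import *;s=state();print(s["joint_pos"],s["ft_force"],s["moment"])'
```

```text
clock: 14.73
eef_pos: [0.5952, -0.3112, 0.2111]
orientation: [[-0.786, 0.619, -0.001], [0.619, 0.786, 0.001], [0.001, -0.0, -1.0]]
ft_force: [0.8, 0.9, 0.1]
gripper_width: 0.0615
finger_force: 0.0
clock: 15.4
eef_pos: [0.5966, -0.3105, 0.2127]
orientation: [[-0.786, 0.618, 0.003], [0.618, 0.786, 0.001], [-0.002, 0.002, -1.0]]
ft_force: [3.4, 3.6, 0.7]
gripper_width: 0.0436
finger_force: 10.0
[-0.56064898  0.17211283  1.59990917  0.00220045  1.36749016 -1.46558342] [3.38990797 3.56977391 0.67578931] [ 0.63846187 -0.59527486 -0.0349713 ]
```

```bash
python3 -m handwheel '[{"grip":0.03,"x":0,"y":0.002,"z":0,"ax":0,"ay":0,"az":3},{"grip":0.03,"x":0,"y":0,"z":0.0001,"ax":0,"ay":0,"az":6},{"grip":0.03,"x":0,"y":0,"z":0.0001,"ax":0,"ay":0,"az":6},{"grip":0.03,"x":0,"y":0,"z":0.0001,"ax":0,"ay":0,"az":6},{"grip":0.03,"x":0,"y":0,"z":0.0001,"ax":0,"ay":0,"az":6},{"grip":0.03,"x":0,"y":0,"z":0.0001,"ax":0,"ay":0,"az":6},{"grip":0.03,"x":0,"y":0,"z":0.0001,"ax":0,"ay":0,"az":6},{"grip":0.03,"x":0,"y":0,"z":0.0001,"ax":0,"ay":0,"az":6}]'
python3 -c 'from workcell import *;s=state();print(s["joint_pos"][5],s["ft_force"],s["moment"])'
```

```text
clock: 16.07
eef_pos: [0.5959, -0.3108, 0.2118]
orientation: [[-0.113, 0.994, -0.002], [0.994, 0.113, -0.002], [-0.002, -0.002, -1.0]]
ft_force: [-2.3, -0.9, 3.0]
gripper_width: 0.0436
finger_force: 10.0
-0.6722136285411702 [-2.25777641 -0.86773606  2.96583922] [-0.24163439  0.51739642  0.04915981]
```

```bash
python3 -m handwheel '[{"grip":0.03,"x":0,"y":0,"z":0.0001,"ax":0,"ay":0,"az":6},{"grip":0.03,"x":0,"y":0,"z":0.0001,"ax":0,"ay":0,"az":6},{"grip":0.03,"x":0,"y":0,"z":0.0001,"ax":0,"ay":0,"az":6},{"grip":0.03,"x":0,"y":0,"z":0.0001,"ax":0,"ay":0,"az":6},{"grip":0.03,"x":0,"y":0,"z":0.0001,"ax":0,"ay":0,"az":6},{"grip":0.03,"x":0,"y":0,"z":0.0001,"ax":0,"ay":0,"az":6},{"grip":0.03,"x":0,"y":0,"z":0.0001,"ax":0,"ay":0,"az":6},{"grip":0.03,"x":0,"y":0,"z":0.0001,"ax":0,"ay":0,"az":6}]'
python3 -c 'from workcell import *;s=state();print(s["joint_pos"][5],s["ft_force"],s["moment"])'
python3 -m handwheel '[{"grip":0.03,"x":0,"y":0,"z":0.0001,"ax":0,"ay":0,"az":6},{"grip":0.03,"x":0,"y":0,"z":0.0001,"ax":0,"ay":0,"az":6},{"grip":0.03,"x":0,"y":0,"z":0.0001,"ax":0,"ay":0,"az":6},{"grip":0.03,"x":0,"y":0,"z":0.0001,"ax":0,"ay":0,"az":6},{"grip":0.03,"x":0,"y":0,"z":0.0001,"ax":0,"ay":0,"az":6},{"grip":0.03,"x":0,"y":0,"z":0.0001,"ax":0,"ay":0,"az":6},{"grip":0.03,"x":0,"y":0,"z":0,"ax":0,"ay":0,"az":0},{"grip":0.03,"x":0,"y":0,"z":0,"ax":0,"ay":0,"az":0}]'
python3 - <<'E'
from h import *
s=state();print(s["joint_pos"][5],s["ft_force"],s["moment"])
save("side","side6");i=cv2.imread("pics/side6.png");cv2.imwrite("pics/c6.png",cv2.resize(i[220:320,320:440],(720,600),interpolation=2))
E
```

```text
clock: 16.73
eef_pos: [0.595, -0.3105, 0.2111]
orientation: [[0.663, 0.749, -0.004], [0.749, -0.663, -0.001], [-0.004, -0.002, -1.0]]
ft_force: [-5.6, 0.6, 4.0]
gripper_width: 0.0435
finger_force: 10.0
0.16549237958424576 [-5.62706859  0.58364266  4.02269473] [0.01220482 1.10906745 0.03831084]
clock: 17.4
eef_pos: [0.5947, -0.3099, 0.2104]
orientation: [[0.975, 0.221, -0.005], [0.221, -0.975, 0.0], [-0.005, -0.001, -1.0]]
ft_force: [-6.2, 1.5, 4.6]
gripper_width: 0.0436
finger_force: 10.0
0.7890584129870792 [-6.24256155  1.48284779  4.55159502] [0.38036104 1.32994128 0.01536385]
```

View pics/c6.png

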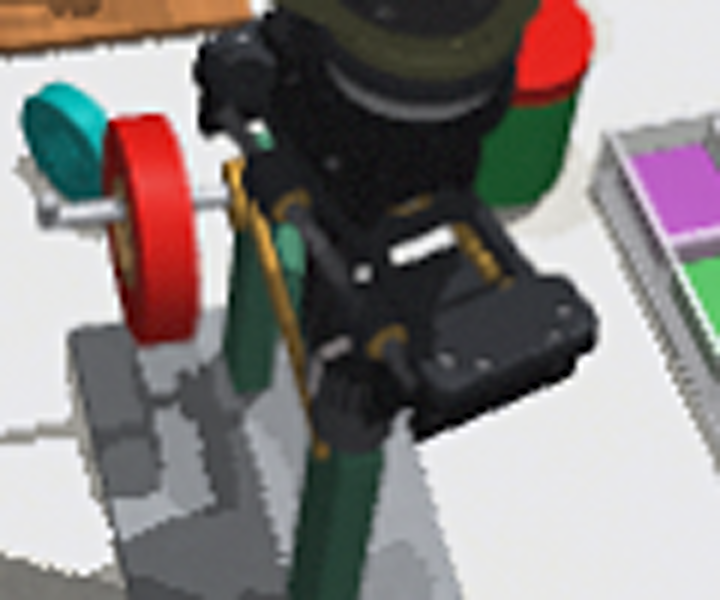

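The white mark (crop 333,348) nears the -x side, and the moment is still at friction level, so the stop isn't reached. I continue.

```bash
python3 -m handwheel '[{"grip":0.03,"x":-0.002,"y":0,"z":0,"ax":0,"ay":0,"az":4},{"grip":0.03,"x":0,"y":0,"z":0,"ax":0,"ay":0,"az":4},{"grip":0.03,"x":0,"y":0,"z":0,"ax":0,"ay":0,"az":4},{"grip":0.03,"x":0,"y":0,"z":0,"ax":0,"ay":0,"az":4},{"grip":0.03,"x":0,"y":0,"z":0,"ax":0,"ay":0,"az":4},{"grip":0.03,"x":0,"y":0,"z":0,"ax":0,"ay":0,"az":4},{"grip":0.03,"x":0,"y":0,"z":0,"ax":0,"ay":0,"az":0},{"grip":0.03,"x":0,"y":0,"z":0,"ax":0,"ay":0,"az":0}]'
python3 -c 'from workcell import *;s=state();print(s["joint_pos"][5],s["ft_force"],s["moment"])'
python3 -m handwheel '[{"grip":0.03,"x":0,"y":0,"z":0,"ax":0,"ay":0,"az":3},{"grip":0.03,"x":0,"y":0,"z":0,"ax":0,"ay":0,"az":3},{"grip":0.03,"x":0,"y":0,"z":0,"ax":0,"ay":0,"az":3},{"grip":0.03,"x":0,"y":0,"z":0,"ax":0,"ay":0,"az":3},{"grip":0.03,"x":0,"y":0,"z":0,"ax":0,"ay":0,"az":3},{"grip":0.03,"x":0,"y":0,"z":0,"ax":0,"ay":0,"az":3},{"grip":0.03,"x":0,"y":0,"z":0,"ax":0,"ay":0,"az":0},{"grip":0.03,"x":0,"y":0,"z":0,"ax":0,"ay":0,"az":0}]'
python3 -c 'from workcell import *;s=state();print(s["joint_pos"][5],s["ft_force"],s["moment"])'
```

```text
clock: 18.12
eef_pos: [0.5941, -0.3094, 0.2101]
orientation: [[0.981, -0.192, -0.002], [-0.192, -0.981, 0.001], [-0.002, -0.001, -1.0]]
ft_force: [-1.7, 4.9, 3.8]
gripper_width: 0.0438
finger_force: 10.0
1.20351888247984 [-1.70707878  4.90876659  3.78503677] [0.86158159 0.64479022 0.13940693]
clock: 18.78
eef_pos: [0.5948, -0.3093, 0.2099]
orientation: [[0.875, -0.485, 0.0], [-0.485, -0.875, 0.001], [-0.001, -0.001, -1.0]]
ft_force: [-0.1, 5.6, 3.2]
gripper_width: 0.044
finger_force: 10.0
1.5168782979682356 [-0.11747598  5.55802771  3.19879329] [0.95357758 0.23822261 0.15598858]
```

```bash
python3 -m handwheel '[{"grip":0.03,"x":0,"y":-0.002,"z":0,"ax":0,"ay":0,"az":0},{"grip":0.03,"x":0,"y":0,"z":0,"ax":0,"ay":0,"az":2},{"grip":0.03,"x":0,"y":0,"z":0,"ax":0,"ay":0,"az":2},{"grip":0.03,"x":0,"y":0,"z":0,"ax":0,"ay":0,"az":2},{"grip":0.03,"x":0,"y":0,"z":0,"ax":0,"ay":0,"az":2},{"grip":0.03,"x":0,"y":0,"z":0,"ax":0,"ay":0,"az":2},{"grip":0.03,"x":0,"y":0,"z":0,"ax":0,"ay":0,"az":0},{"grip":0.03,"x":0,"y":0,"z":0,"ax":0,"ay":0,"az":0}]' 20
python3 - <<'E'
from h import *
s=state();print(s["joint_pos"][5],s["ft_force"],s["moment"])
im,d=save("side","side7");P=cloud("side",d)
m=(im.min(2)>120)&(np.hypot(P[...,0]-.595,P[...,1]+.31)<.028)&(P[...,2]>.2)&(P[...,2]<.245)
print(m.sum(),P[m].round(3)[:15])
i=cv2.imread("pics/side7.png");cv2.imwrite("pics/c7.png",cv2.resize(i[260:310,350:410],(720,600),interpolation=2))
E
```

```text
clock: 19.45
eef_pos: [0.5962, -0.31, 0.2101]
orientation: [[0.776, -0.63, 0.002], [-0.63, -0.776, -0.004], [0.004, 0.002, -1.0]]
ft_force: [2.5, -2.9, -0.1]
gripper_width: 0.0436
finger_force: 20.0
1.694867454998408 [ 2.48363802 -2.94859138 -0.10676185] [-0.72357546 -0.22470842  0.41212518]
6 [[ 0.617 -0.324  0.224]
 [ 0.613 -0.326  0.224]
 [ 0.613 -0.327  0.222]
 [ 0.613 -0.328  0.219]
 [ 0.615 -0.326  0.211]
 [ 0.611 -0.329  0.213]]
```

View pics/c7.png

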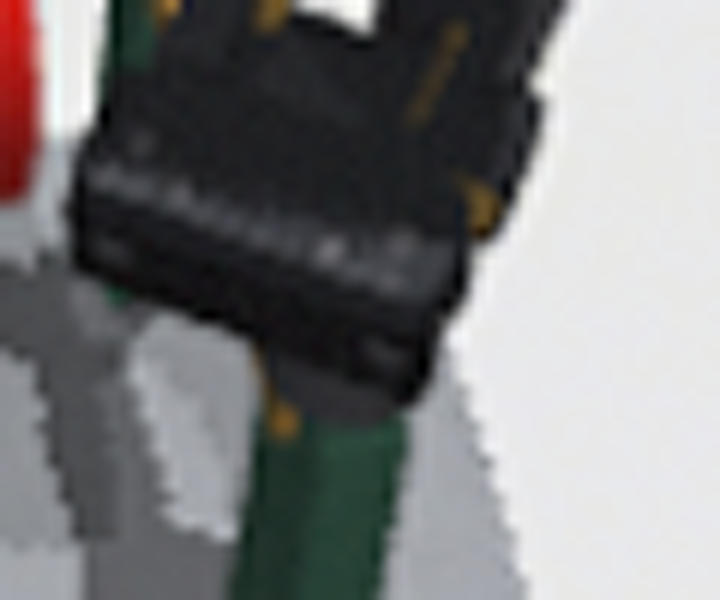

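The body hides the cap in this picture. But the moment rises with grip force (0.15 to 0.41 Nm) after 153° of turning, as predicted from the mark, so the cap is bottomed out. I back off a quarter turn.

```bash
python3 -m handwheel '[{"grip":0.03,"x":0,"y":0.001,"z":0,"ax":0,"ay":0,"az":-4},{"grip":0.03,"x":0,"y":0,"z":-0.0001,"ax":0,"ay":0,"az":-6},{"grip":0.03,"x":0,"y":0,"z":-0.0001,"ax":0,"ay":0,"az":-6},{"grip":0.03,"x":0,"y":0,"z":-0.0001,"ax":0,"ay":0,"az":-6},{"grip":0.03,"x":0,"y":0,"z":-0.0001,"ax":0,"ay":0,"az":-6},{"grip":0.03,"x":0,"y":0,"z":-0.0001,"ax":0,"ay":0,"az":-6},{"grip":0.03,"x":0,"y":0,"z":-0.0001,"ax":0,"ay":0,"az":-6},{"grip":0.03,"x":0,"y":0,"z":-0.0001,"ax":0,"ay":0,"az":-6}]'
python3 -c 'from workcell import *;s=state();print(s["joint_pos"][5],s["ft_force"],s["moment"])'
python3 -m handwheel '[{"grip":0.03,"x":0,"y":0,"z":-0.0001,"ax":0,"ay":0,"az":-6},{"grip":0.03,"x":0,"y":0,"z":-0.0001,"ax":0,"ay":0,"az":-6},{"grip":0.03,"x":0,"y":0,"z":-0.0001,"ax":0,"ay":0,"az":-6},{"grip":0.03,"x":0,"y":0,"z":-0.0001,"ax":0,"ay":0,"az":-6},{"grip":0.03,"x":0,"y":0,"z":-0.0001,"ax":0,"ay":0,"az":-6},{"grip":0.03,"x":0,"y":0,"z":-0.0001,"ax":0,"ay":0,"az":-6},{"grip":0.03,"x":0,"y":0,"z":-0.0001,"ax":0,"ay":0,"az":-6},{"grip":0.03,"x":0,"y":0,"z":0,"ax":0,"ay":0,"az":-3}]'
python3 -m handwheel '[{"grip":0.03,"x":0,"y":0,"z":0,"ax":0,"ay":0,"az":0},{"grip":0.03,"x":0,"y":0,"z":0,"ax":0,"ay":0,"az":0},{"grip":0.03,"x":0,"y":0,"z":0,"ax":0,"ay":0,"az":0},{"grip":0.03,"x":0,"y":0,"z":0,"ax":0,"ay":0,"az":0},{"grip":0.03,"x":0,"y":0,"z":0,"ax":0,"ay":0,"az":0},{"grip":0.03,"x":0,"y":0,"z":0,"ax":0,"ay":0,"az":0},{"grip":0.03,"x":0,"y":0,"z":0,"ax":0,"ay":0,"az":0},{"grip":0.03,"x":0,"y":0,"z":0,"ax":0,"ay":0,"az":0}]'
python3 - <<'E'
from h import *
s=state();print(s["joint_pos"][5],s["dq"][5],s["ft_force"],s["moment"])
im,d=save("side","side8");save("top","top8");P=cloud("side",d)
m=(im.min(2)>90)&(np.hypot(P[...,0]-.5955,P[...,1]+.31)<.026)&(P[...,2]>.2)&(P[...,2]<.24)
v,u=np.nonzero(m);print([(a,b,*P[b,a].round(3)) for a,b in zip(u,v)][:15])
for c in("side","top"):
  for t in("red_roll","yellow_roll","blue_roll"):
    for r in landmark_of(c,t)[:4]:print(c,t,r["score"],w(c,r["at"]).round(3))
E
```

```text
clock: 20.17
eef_pos: [0.5963, -0.3096, 0.2108]
orientation: [[0.992, 0.124, 0.004], [0.124, -0.992, -0.001], [0.003, 0.001, -1.0]]
ft_force: [4.0, -2.2, 1.0]
gripper_width: 0.0438
finger_force: 20.0
0.8874534804535471 [ 4.0045903  -2.1900872   1.01277965] [-0.37118992 -0.62619955 -0.029082  ]
clock: 20.83
eef_pos: [0.5961, -0.3091, 0.2115]
orientation: [[0.615, 0.789, 0.003], [0.789, -0.615, -0.0], [0.002, 0.002, -1.0]]
ft_force: [3.5, -0.6, 1.4]
gripper_width: 0.0434
finger_force: 20.0
clock: 21.5
eef_pos: [0.596, -0.3091, 0.2116]
orientation: [[0.619, 0.785, 0.003], [0.785, -0.619, -0.0], [0.001, 0.002, -1.0]]
ft_force: [4.6, -0.3, 1.6]
gripper_width: 0.0437
finger_force: 20.0
0.10860534533001631 -0.002299352496290026 [ 4.5722936  -0.32521632  1.58410093] [-0.20737836 -0.89702323  0.10957163]
[(np.int64(387), np.int64(270), np.float64(0.616), np.float64(-0.3), np.float64(0.233)), (np.int64(387), np.int64(271), np.float64(0.614), np.float64(-0.305), np.float64(0.237)), (np.int64(388), np.int64(271), np.float64(0.617), np.float64(-0.303), np.float64(0.233)), (np.int64(381), np.int64
[... 792 characters left out ...]
64(382), np.int64(281), np.float64(0.594), np.float64(-0.329), np.float64(0.235)), (np.int64(383), np.int64(281), np.float64(0.595), np.float64(-0.331), np.float64(0.237)), (np.int64(383), np.int64(284), np.float64(0.595), np.float64(-0.333), np.float64(0.229))]
side red_roll 0.8 [0.433 0.294 0.049]
side red_roll 0.78 [ 0.557 -0.037  0.036]
side red_roll 0.76 [ 0.554 -0.167  0.132]
side red_roll 0.54 [0.456 0.173 0.038]
side blue_roll 0.38 [0.57  0.351 0.153]
top red_roll 0.62 [ 0.55  -0.037  0.038]
top red_roll 0.6 [0.437 0.294 0.052]
top red_roll 0.51 [ 0.547 -0.165  0.14 ]
top red_roll 0.49 [0.452 0.169 0.039]
top yellow_roll 0.52 [0.555 0.228 0.155]
top blue_roll 0.58 [0.57  0.354 0.155]
```

```bash
python3 -c 'from workcell import *;print(hand_in())'
```

```text
the job is handed in; nothing more can be done
None
```

I handed the job in at about 22 s of the 67 s limit; the judge returned no verdict. By my measurements the red roll hangs free on the dispenser bar. The cap was bottomed out, then backed off about 1.6 rad, and is still gripped at 20 N. The yellow and blue rolls had not moved, but I did not re-measure the jars and bell at the end.

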